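# Switch on the scale and check it with the 500 g weight

### The arm

A 6-joint arm with a two-finger parallel gripper is mounted at the origin on the work surface. World frame = base frame: x ahead of the robot, y to its left, z up, the work surface at z = 0. Lengths are in mm, angles in rad, forces in N, time in s.
With the tool pointing down it reaches from about 300 to 1000 mm from the base axis. Payload 5.1 kg.
Tool frame: the origin (TCP) lies on the centre line of the jaws, within the pads' length; the fingertips stand 8 mm ahead of it and the grasp point (between the pads) lies 11 mm behind it (env.tcp_to_tips is the distance from the TCP to the fingertips, in mm); z points along the fingers, y is the line along which they close (so a half turn about z gives the same grasp; the last joint's range is limited). The gripper opens to 95 mm and grips with 3 to 60 N. Pads are 20 mm wide; open, the fingers measure 119 mm over their backs; the gripper's body (75 mm by 180 mm) begins 59 mm behind the grasp point.
Start: joints at [1.142, 0.124, 1.65, -0, 1.367, -0.083], TCP at [220.337, 611.503, 222.656] pointing down, gripper open.
Joint ranges: [-2.61, 2.61], [-1.02, 2.33], [0.03, 2.71], [-1.35, 4.49], [0.32, 2.68], [-2.91, 2.91]. Speed limits (rad/s): [2.57, 2.57, 3.14, 3.14, 3.14, 3.14].

### API

Orientations are given as a unit quaternion [w, x, y, z].
In Python, from bench import env, optics, sign_off gives the robot as it stands (env), with the cameras (optics) and the job as plain functions.
- The arm moves only by the tool drive_effector, called after "Request:" as a command line: name --argument value ..., lists and objects as JSON in quotes. Schema: {"type":"object","properties":{"offsets":{"type":"array","items":{"type":"array","prefixItems":[{"type":"array","items":{"type":"number"},"minItems":3,"maxItems":3},{"type":"array","items":{"type":"number"},"minItems":3,"maxItems":3},{"type":"number"}],"minItems":3,"maxItems":3},"minItems":1,"maxItems":10},"grip_n":{"type":"number"},"only":{"type":"string"},"quiet":{"type":"boolean"},"lines":{"type":"string"}},"required":["offsets"],"additionalProperties":false}. offsets is a list of rows, 1 to 10 of them, each written [[dx, dy, dz], [rx, ry, rz], opening]: dx, dy, dz in mm, then a rotation vector rx, ry, rz in rad, then the opening from 0.0 (shut) to 1.0 (fully open); each row is the pose to reach, as a shift and turn from the pose commanded when the call began, along the tool's axes at that moment; what a row does not reach only later rows make up. A row lasts 1/10 s, in which the tool goes at most 50 mm and 0.15 rad, less where a joint would pass 70% of its speed; a pose out of reach is approached as far as the arm can. The fingers move at their own pace and stop on an object; grip_n is the grip in N (left out, the last holds). Time passes only in rows, so rows that do not move let the fingers close. The tool returns the time, the measured TCP pose, the force, the opening and the grip force at its end. only (a regular expression) keeps the lines of the reply that match it, lines (a string "A,B") keeps lines A to B, and quiet returns only ok. Input that does not fit is refused with a message, and nothing moves.
- env.read_state(): the state, without advancing time (a new reading comes with each control period).
- optics.read_camera(name): name is "scene" or "side" or "wrist"; returns the picture (420x560x3 uint8, red, green, blue); there is no depth.
- optics.calibration(name): a dict with "fov_y" (degrees; the focal length in pixels is half the picture's height over the tangent of half this angle, whatever the lens; pixels are square), "cx", "cy" (the principal point, pixels), "R" (3x3) and "t" (3): a world point X has camera coordinates R X + t. Camera axes: x right, y down, z forward; pixel columns grow to the right and rows downward; lengths in mm; the calibration is good to about 2 mm. The wrist camera is an equidistant fisheye: a pixel r from the principal point sees the ray r / f radians off the axis. A picture is of the moment at which its call begins: read the wrist's pose just before it. calibration takes no time and is no camera call; for the wrist camera it gives the pose at the moment of the call.
- sign_off(): hands the job in; it is judged then, once.
The state is a dict: "time_s": time; "q": joint angles; "qd": joint speeds; "tau": joint torques, N m; "position": TCP position; "tool_rot": TCP orientation; "contact_force": force on the tool from outside, world axes, zero at the start; "wrist_torque": the same for the moment, N m; "grip_width": opening from 0.0 (shut) to 1.0 (fully open); "grip_force": force on a finger pad.
Only numpy, scipy, OpenCV 4.12 (cv2) and the standard library are available. Lean on these libraries where they do the work, as an engineer would, in place of code of your own. Each camera call takes 0.05 s, during which the arm holds its last target. There are 200 camera calls.

### The job

Check the bench scale: with its pan still empty, slide the recessed orange power switch fully home towards the green dot, then take the 500 g brass weight out of the blue-lidded compartment and stand it upright, gently, in the middle of the pan. Shut the blue lid again afterwards, leave the other three lids closed, press nothing hard against the scale, and do not disturb the things lying and standing around.

Things in the scene. Friction and masses are not known exactly. Their poses are not given: they have to be found in the camera images.
- scale: White bench scale, 260 (x) x 210 (y) x 50 mm high, fixed on the table. Origin under its centre; the front, with black display, faces its -x; z up. Flat deck at z = 50 mm; display 3.5 mm high at x -118..-66, y -45..92 mm. The switch recess lies in the front right corner (x -123..-37, y -96..-70 mm), 9 mm inside the right side wall; beyond that wall is free air.
- pan_centre (a point): Centre of the upper face of the scale's round steel pan (radius 65 mm, 6 mm thick), 64 mm above the table, at x = +45, y = 0 mm of the scale. The pan is rigid and starts empty.
- switch_slot (a point): Centre of the mouth of the switch recess, level with the deck, 50 mm above the table. The recess is 86 mm long (scale's x), 26 mm wide (y), 9 mm deep, open at the top, walls upright. A green dot on the deck lies past its ON end (scale's +x), a red dot beside its OFF end (-x). Its axes are the scale's.
- switch_ridge (a point): Middle of the top of the orange slider: an upright ridge 10 mm (along the slot) x 22 mm x 8 mm, top 1 mm below the deck, sliding along the slot. When off it is 10 mm to the OFF side of the slot's centre, with 28 mm of free recess between it and the OFF end wall, where a fingertip can enter and push it.
- power_switch (a joint): Travel of the slide switch along the scale's +x, metres: 0 = off, 0.020 = fully on (hard end stop). Starts between 0 and 0.004. Stays where it is left; dry friction about 2.5 N, no spring.
- weight: 500 g brass check weight, 66 mm high: cylinder 38 mm in diameter up to 44 mm, neck 16 mm in diameter, knob 20 mm in diameter from 50 to 66 mm. Origin at the centre of its underside, z up. It stands upright on the floor of the blue-lidded compartment, up to 6 mm off its middle.
- weight_knob (a point): Centre of the weight's knob, 59 mm above its underside, on its axis.
- tray: Grey base tray, 82 (x) x 329 (y) mm, 8 mm thick with low ends 30 mm high, fixed to the table, that carries the row of four compartments 80 mm apart along its y; their order in the row varies. Origin under its centre; the lids' tabs are on its -x side, the hinges on its +x side.
- box_blue: Light grey compartment with the blue lid, fixed: 68 (x) x 78 (y) x 72 mm high, walls and floor 3 mm (inside 62 x 72 mm). Origin under its centre, 8 mm above the table; its axes are the tray's. Holds the 500 g weight.
- tab_blue (a point): Grip point on the blue lid's upright tab (24 mm long in the box's x, 10 mm thick in y, 26 mm high above the lid's upper face, which is 77 mm above the box's underside). It lies on the tab's middle plane, 14 mm above the lid's face and, lid shut, 48 mm in front (-x) of the hinge line and 19 mm above it. It moves with the lid.
- hinge_blue (a point): Middle of the blue lid's hinge line (along the box's y), at the far upper rim: x = +34 mm, z = 72 mm in the box. Fixed.
- lid_blue (a joint): Angle of the blue lid, rad: 0 = shut, opens upward about the hinge, tab first, to a stop at 2.0. A light plain lid (50 g): let go short of upright (about 1.2) it falls shut, past about 1.5 it falls open to the stop and stays.
- box_yellow: Light grey compartment with the yellow lid, fixed: 68 (x) x 78 (y) x 72 mm high, walls and floor 3 mm (inside 62 x 72 mm). Origin under its centre, 8 mm above the table; its axes are the tray's. Holds a smaller weight of no use here. Lid and tab are shaped as on the blue one.
- lid_yellow (a joint): Angle of the yellow lid, rad: 0 = shut, opens upward about the hinge, tab first, to a stop at 2.0. A light plain lid (50 g): let go short of upright (about 1.2) it falls shut, past about 1.5 it falls open to the stop and stays.
- box_red: Light grey compartment with the red lid, fixed: 68 (x) x 78 (y) x 72 mm high, walls and floor 3 mm (inside 62 x 72 mm). Origin under its centre, 8 mm above the table; its axes are the tray's. Holds a smaller weight of no use here. Lid and tab are shaped as on the blue one.
- lid_red (a joint): Angle of the red lid, rad: 0 = shut, opens upward about the hinge, tab first, to a stop at 2.0. A light plain lid (50 g): let go short of upright (about 1.2) it falls shut, past about 1.5 it falls open to the stop and stays.
- box_white: Light grey compartment with the white lid, fixed: 68 (x) x 78 (y) x 72 mm high, walls and floor 3 mm (inside 62 x 72 mm). Origin under its centre, 8 mm above the table; its axes are the tray's. Holds a smaller weight of no use here. Lid and tab are shaped as on the blue one.
- lid_white (a joint): Angle of the white lid, rad: 0 = shut, opens upward about the hinge, tab first, to a stop at 2.0. A light plain lid (50 g): let go short of upright (about 1.2) it falls shut, past about 1.5 it falls open to the stop and stays.
- pipette: Bystander: white and blue micropipette, 248 mm long, 32 mm thick, lying in front of the tray, loose. Origin under its handle; long axis is its x.
- marker: Bystander: blue-capped marker pen, 130 mm long, 13 mm thick, lying in front of the scale, loose. Origin under its middle; long axis is its x.
- jar: Bystander: squat amber jar, 50 mm in diameter, 85 mm high, loose, between scale and tray and a little beyond. Origin under its centre.
- reagent: Bystander: white reagent bottle with blue cap, 52 mm in diameter, 120 mm high, loose, just behind the scale. Origin under its centre.
- tip_box: Bystander: yellow pipette tip box, 85 x 120 x 70 mm high, loose, behind the tray. Origin under its centre.
- gel_pump: Bystander: green hand gel pump bottle, 60 mm in diameter, 186 mm high, loose, at the back. Origin under its centre.

How it is judged:
By the outcome, as a careful person would: the job done as asked, in the order asked, and still so for the second after the job is handed in, with the robot touching nothing.
It also fails if it takes over 72 s, if anything falls off the work surface, if the arm or the gripper's body presses on something with over 40 N, if the wrist force passes 120 N, or if a joint passes its speed limit or range.

## Working session

There is one attempt and no reset: what is moved stays moved. The work goes in short steps, Python scripts to look and compute and a tool call to move; the robot and the scene stay as the last step left them, time stands still between calls to the robot, and variables do not carry over. Pictures are saved under pics/ and viewed, at most 10 in all, crops included, and the job is handed in when it is done.

```bash
ls; mkdir -p pics
```

Run:
```python
from bench import env, optics, sign_off
import cv2
for n in ("scene","side","wrist"):
    c=optics.calibration(n); print(n,c)
    cv2.imwrite(f"pics/{n}0.png",cv2.cvtColor(optics.read_camera(n),cv2.COLOR_RGB2BGR))
print(env.read_state())
```

```text
bench.py
pics
scene {'fov_y': 42.529425199891556, 'cx': 273.12745239345395, 'cy': 200.07076096127886, 'R': array([[-0.76673776,  0.64183531,  0.01267448],
       [ 0.39778362,  0.49050423, -0.77535398],
       [-0.50386644, -0.58945147, -0.63139969]]), 't': array([ 458.54982382, -162.19952236, 1781.33262252])}
side {'fov_y': 45.39704035351456, 'cx': 282.46505064563877, 'cy': 215.15805081982862, 'R': array([[ 0.80244172, -0.59662033,  0.01146597],
       [-0.44161966, -0.60667233, -0.66099982],
       [ 0.40132202,  0.52535023, -0.75029846]]), 't': array([-455.97434496,  335.76246447, 1113.15932446])}
wrist {'fov_y': 65.70646984690485, 'cx': 273.5025778604581, 'cy': 212.40312262964505, 'R': array([[ 0.33858035,  0.94093668, -0.00122546],
       [ 0.90625099, -0.32574838,  0.26943855],
       [ 0.25312542, -0.09233718, -0.96301681]]), 't': array([-649.46923136,  -30.14382923,  391.02808444])}
{'time_s': 0.15, 'q': array([ 1.14239243e+00,  1.24349831e-01,  1.65133937e+00, -1.58680336e-05,
        1.36750207e+00, -8.26287791e-02]), 'qd': array([ 5.18522891e-04, -1.54242773e-03, -2.85973357e-03, -4.25669450e-06,
       -1.72547641e-03, -1.11703824e-03]), 'tau': array([ 2.43742743e-04, -4.18186283e+01, -3.60474408e+01,  7.75311235e-02,
        4.68622777e-02, -1.18638241e-04]), 'position': array([220.15119213, 611.07319411, 221.68532953]), 'tool_rot': array([-1.94505041e-04,  1.72025936e-01,  9.85092096e-01, -7.75324396e-04]), 'contact_force': array([-0.09816052, -0.16317044,  0.25262396]), 'wrist_torque': array([-0.01151013,  0.00647766, -0.02890198]), 'grip_force': 0.0, 'grip_width': 1.0006154474808628}
```

```bash
python3 -c "
import cv2
a=cv2.imread('pics/scene0.png');cv2.imwrite('pics/scene0b.png',cv2.resize(a,(800,600),interpolation=cv2.INTER_CUBIC))"
```

```text
(no output)
```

View pics/scene0b.png

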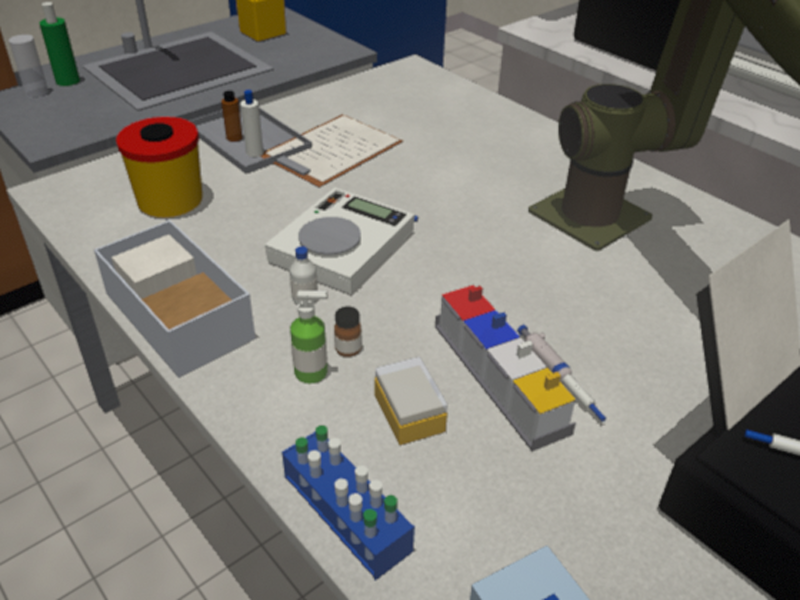

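View pics/wrist0.png

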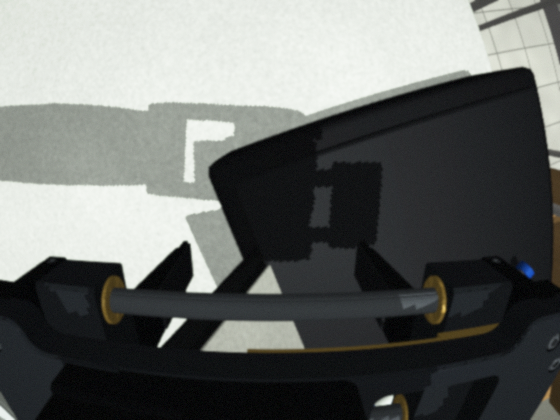

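Create h.py:
```python
import numpy as np, cv2
from scipy.optimize import least_squares
from scipy.spatial.transform import Rotation as Rn
def proj(c,X,fish=False):
    f=210/np.tan(np.radians(c["fov_y"])/2)
    p=np.atleast_2d(X)@c["R"].T+c["t"]
    if fish:
        r=np.hypot(p[:,0],p[:,1]); th=np.arctan2(r,p[:,2]); d=p[:,:2]/r[:,None]*(f*th)[:,None]
    else: d=f*p[:,:2]/p[:,2:]
    return d+[c["cx"],c["cy"]]
def ray(c,uv,fish=False):
    f=210/np.tan(np.radians(c["fov_y"])/2)
    d=np.array(uv,float)-[c["cx"],c["cy"]]
    if fish:
        r=np.hypot(*d)+1e-9; th=r/f; v=np.array([*(d/r*np.sin(th)),np.cos(th)])
    else: v=np.array([*(d/f),1])
    return -c["R"].T@c["t"], c["R"].T@(v/np.linalg.norm(v))
def atz(c,uv,z,fish=False):
    o,v=ray(c,uv,fish); return o+v*(z-o[2])/v[2]
```

```bash
python3 -c "
import cv2
a=cv2.imread('pics/side0.png');cv2.imwrite('pics/side0b.png',cv2.resize(a,(800,600),interpolation=cv2.INTER_CUBIC))
from h import *
from bench import env, optics, sign_off
c=optics.calibration('scene')
k=560/800
for n,u,z in [('red tab top',(476,290),111),('blue tab',(499,315),111),('white tab',(524,342),111),('yel tab',(552,376),111),('red lid back left',(441,293),85),('yel lid back',(528,410),85),('scale back L',(267,245),50),('front R',(415,213),50),('front L',(343,190),50),('pan',(330,236),64),('jar top',(347,312),85),('gel',(307,310),150),('reag',(302,255),120)]:
  print(n,atz(c,(u[0]*k,u[1]*k),z).round())
"
```

```text
red tab top [497. 118. 111.]
blue tab [514. 192. 111.]
white tab [532. 266. 111.]
yel tab [556. 348. 111.]
red lid back left [530.  63.  85.]
yel lid back [619. 359.  85.]
scale back L [ 673. -308.   50.]
front R [ 356. -205.   50.]
front L [ 422. -379.   50.]
pan [ 564. -236.   64.]
jar top [697.  -4.  85.]
gel [789.  10. 150.]
reag [ 687. -155.  120.]
```

View pics/side0b.png

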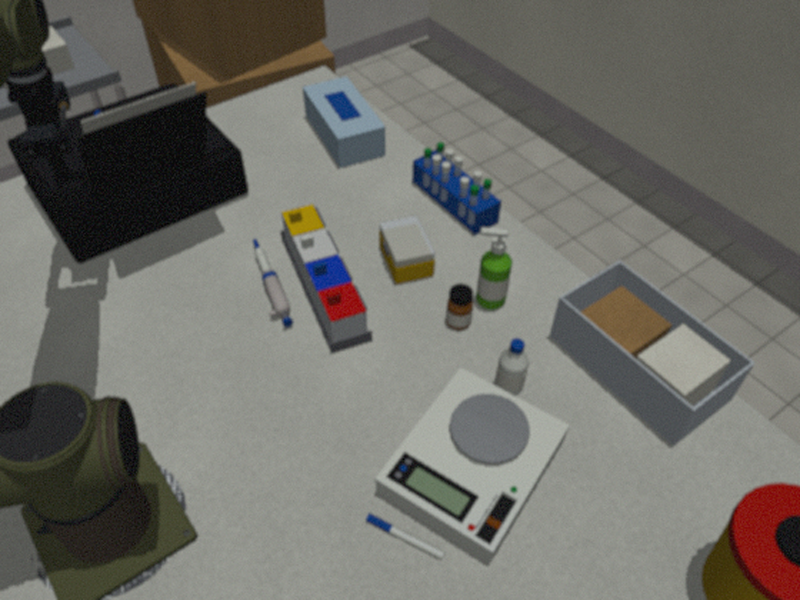

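Add to h.py:
```python
def T(p,L):
    c,s=np.cos(p[2]),np.sin(p[2]); L=np.atleast_2d(L).astype(float)
    return np.c_[p[0]+c*L[:,0]-s*L[:,1],p[1]+s*L[:,0]+c*L[:,1],L[:,2]]
def fit(p0,obs):
    # obs: (cal, fish, local pts, pixels)
    f=lambda p: np.concatenate([(proj(c,T(p,L),fi)-np.array(uv)).ravel() for c,fi,L,uv in obs])
    r=least_squares(f,p0,loss='soft_l1'); return r.x,f(r.x).reshape(-1,2)
def tool_delta(s,target):
    "shift in tool axes from measured pose s to world target"
    q=s["tool_rot"]; R=Rn.from_quat([q[1],q[2],q[3],q[0]])
    return R.inv().apply(np.array(target)-s["position"])
```

Run:
```python
from h import *
from bench import env, optics, sign_off
k=.7
cs,cd=optics.calibration('scene'),optics.calibration('side')
A=lambda l:np.array(l)*k
p,r=fit([520,-270,0],[(cd,0,[[-130,105,50],[-130,-105,50],[130,105,50],[130,-105,50],[45,0,64]],A([(377,478),(492,550),(463,371),(567,430),(490,427)])),
 (cs,0,[[130,-105,50],[-130,-105,50],[130,105,50],[-130,105,50],[45,0,64]],A([(267,245),(343,190),(350,275),(415,217),(330,236)]))])
print('scale',p,r.round(1).tolist())
y0=[-120,-40,40,120]
L=[[-14,y,111] for y in y0]
p,r=fit([530,230,-.23],[(cs,0,L,A([(476,291),(499,316),(524,343),(552,376)])),(cd,0,L,A([(335,297),(321,267),(308,239),(294,213)]))])
print('tray',p,r.round(1).tolist()); t=p
s=env.read_state()
c=optics.calibration('wrist'); print('cam',-c['R'].T@c['t'], s['position'])
```

```text
scale [ 5.17611669e+02 -2.57349635e+02  3.29372274e-01] [[-2.4, -0.2], [-0.8, 2.0], [-1.5, -2.6], [1.9, -2.7], [-0.4, -0.2], [-1.7, -0.8], [-5.2, -1.9], [-0.6, 1.7], [-0.0, -1.6], [-0.3, -1.5]]
tray [ 5.37172457e+02  2.25345979e+02 -2.41636775e-01] [[-1.1, -2.2], [-0.6, -1.3], [-0.1, -0.1], [-0.0, -1.4], [-0.6, -2.2], [-0.7, -1.7], [-0.8, -1.2], [0.5, -0.8]]
cam [148.25174808 637.43111174 384.04804463] [220.15119213 611.07319411 221.68532953]
```

Request:
drive_effector --offsets '[[[-20, -24, -6], [0, 0, 0.1], 1], [[-55, -65, -12], [0, 0, 0.24], 1], [[-90, -107, -20], [0, 0, 0.38], 1], [[-125, -148, -27], [0, 0, 0.52], 1], [[-160, -189, -34], [0, 0, 0.66], 1], [[-195, -230, -41], [0, 0, 0.8], 1], [[-230, -271, -48], [0, 0, 0.94], 1], [[-265, -312, -55], [0, 0, 1.08], 1], [[-295, -345, -60], [0, 0, 1.2], 1], [[-310, -360, -60], [0, 0, 1.24], 1]]'

```text
time_s: 1.15
position: [390.2, 165.8, 283.3]
tool_rot: [0.0, 0.713, 0.701, 0.001]
contact_force: [0.7, -0.2, -0.5]
grip_width: 1.0
grip_force: 0.0
```

Run:
```python
from h import *
from bench import env, optics, sign_off
s=env.read_state(); print(tool_delta(s,[500,-265,250]), s['q'].round(2))
q=s['tool_rot'];print(Rn.from_quat([q[1],q[2],q[3],q[0]]).as_matrix().round(3))
```

```text
[-428.79612884  117.399484     33.26839016] [ 0.28 -0.44  2.04 -0.    1.53  0.29]
[[ 0.018  1.     0.002]
 [ 1.    -0.018  0.   ]
 [ 0.     0.002 -1.   ]]
```

Request:
drive_effector --offsets '[[[-20, 1, 2], [0, 0, 0.1], 1], [[-65, 4, 5], [0, 0, 0.22], 1], [[-112, 7, 8], [0, 0, 0.35], 1], [[-160, 10, 11], [0, 0, 0.48], 1], [[-208, 13, 14], [0, 0, 0.61], 1], [[-256, 16, 17], [0, 0, 0.74], 1], [[-304, 19, 20], [0, 0, 0.87], 1], [[-352, 22, 23], [0, 0, 1.0], 1], [[-400, 25, 26], [0, 0, 1.1], 1], [[-445, 28, 29], [0, 0, 1.2], 1]]'

```text
time_s: 2.15
position: [410.7, -279.8, 253.3]
tool_rot: [-0.0, 0.985, 0.174, 0.0]
contact_force: [1.1, 0.2, -0.4]
grip_width: 1.002
grip_force: 0.0
```

Request:
drive_effector --offsets '[[[-30, -40, 2], [0, 0, 0.02], 0.5], [[-30, -40, 4], [0, 0, 0.02], 0.5]]'

```text
time_s: 2.35
position: [365.3, -248.9, 243.7]
tool_rot: [-0.005, 0.986, 0.166, -0.004]
contact_force: [1.3, -0.5, -0.5]
grip_width: 0.886
grip_force: 0.0
```

Run:
```python
from h import *
from bench import env, optics, sign_off
s=env.read_state(); print(s['position'],s['q'].round(2))
q=s['tool_rot'];print(Rn.from_quat([q[1],q[2],q[3],q[0]]).as_matrix().round(3))
```

```text
[ 365.32189934 -248.88492986  243.70246573] [-0.72 -0.36  2.06 -0.    1.46  0.52]
[[ 0.945  0.327 -0.01 ]
 [ 0.327 -0.945  0.008]
 [-0.006 -0.011 -1.   ]]
```

Request:
drive_effector --offsets '[[[3, 40, 0], [0, 0, 0], 0.5], [[6, 85, 0], [0, 0, 0], 0.5], [[9, 113, 0], [0, 0, 0], 0.5], [[9, 113, 0], [0, 0, 0], 0.5]]'

```text
time_s: 2.75
position: [415.9, -356.5, 250.1]
tool_rot: [0.001, 0.986, 0.167, 0.0]
contact_force: [0.0, 0.8, 0.5]
grip_width: 0.557
grip_force: 0.0
```

Run:
```python
from h import *
from bench import env, optics, sign_off
s=env.read_state();c=optics.calibration('wrist');im=optics.read_camera('wrist')
np.save('c1.npy',c,allow_pickle=True)
cv2.imwrite('pics/w1.png',cv2.cvtColor(im,cv2.COLOR_RGB2BGR))
cv2.imwrite('pics/w1b.png',cv2.resize(cv2.cvtColor(im,cv2.COLOR_RGB2BGR),(800,600),interpolation=cv2.INTER_CUBIC))
p=[517.6,-257.3,.329]
for L in [(-123,-96,50),(-123,-70,50),(-37,-70,50),(-37,-96,50),(45,0,64)]: print((proj(c,T(p,[L]),1)/.7).round())
```

```text
[[435. 266.]]
[[403. 266.]]
[[404. 157.]]
[[437. 158.]]
[[311.  52.]]
```

View pics/w1b.png

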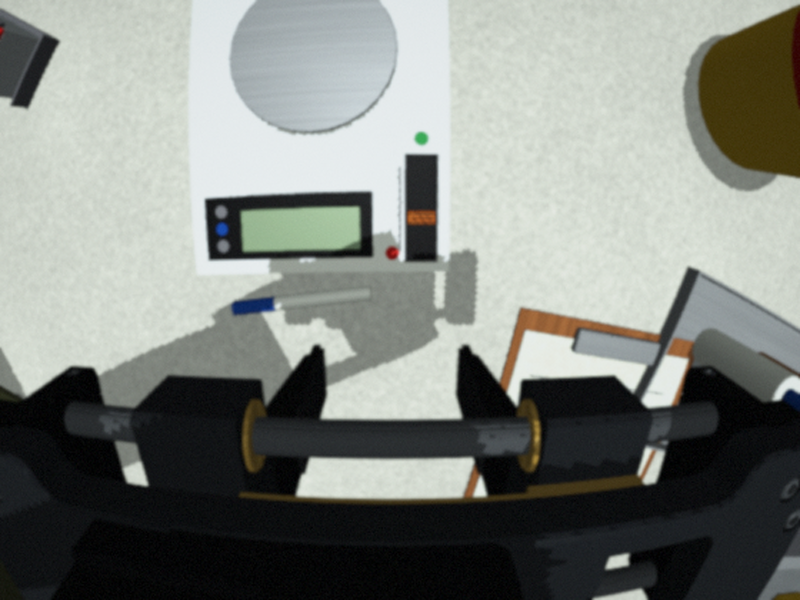

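Run:
```python
from h import *
c=np.load('c1.npy',allow_pickle=True).item()
g=cv2.imread('pics/w1.png')
v=g.max(2)
# recess: subpixel edge profiles
def edges(prof):
    m=(prof.max()+prof.min())/2; i=np.where(np.diff((prof<m).astype(int)))[0]
    return [round(float(k+(prof[k]-m)/(prof[k]-prof[k+1])),2) for k in i]
for r in (116,124,132,140,160,172): print(r,[270+e for e in edges(v[r,270:318].astype(float))])
for col in (287,292,297,302): print(col,[95+e for e in edges(v[95:195,col].astype(float))])
o=(g[:,:,2]>120)&(g[:,:,0]<90)&(g[:,:,1]<130); o[:,:270]=0;o[:,315:]=0;o[200:]=0
ys,xs=np.where(o); print('orange',xs.min(),xs.max(),ys.min(),ys.max(),xs.mean(),ys.mean())
```

```text
116 [283.51, 305.82]
124 [283.24, 305.74]
132 [283.27, 305.84000000000003]
140 [283.32, 305.72]
160 [283.39, 305.46]
172 [271.88, 274.8, 283.41, 305.33]
287 [107.7, 148.38, 155.18, 183.72, 192.67000000000002]
292 [107.88, 148.6, 155.45, 183.45999999999998]
297 [107.94, 147.9, 155.02, 183.51]
302 [107.93, 147.96, 155.43, 183.45999999999998]
orange 270 304 148 181 290.78723404255317 156.3031914893617
```

Run:
```python
from h import *
c=np.load('c1.npy',allow_pickle=True).item()
k=.7
D=np.array([(206,199),(371,192),(371,253),(209,259)])*k-.15
Rc=[(-123,-96,50),(-123,-70,50),(-37,-70,50),(-37,-96,50)]
obs=[(c,1,Rc,[(305.3,183.5),(283.4,183.5),(283.5,107.8),(305.85,107.9)]),
 (c,1,[(-66,92,53.5),(-66,-45,53.5),(-118,-45,53.5),(-118,92,53.5)],D)]
p,r=fit([517,-257,.33],obs); print(p,r.round(1).tolist())
p2,r=fit([517,-257,.33],obs[:1]); print(p2,r.round(1).tolist())
for col in (287,292,297,302):
    a=atz(c,(col,148.2),49,1);b=atz(c,(col,155.3),49,1)
    for w in(a,b):
        d=w-[*p[:2],0]; print(col,(np.cos(p[2])*d[0]+np.sin(p[2])*d[1]).round(1),(-np.sin(p[2])*d[0]+np.cos(p[2])*d[1]).round(1))
from bench import env, optics, sign_off
s=env.read_state(); print(s['position'])
```

```text
[ 5.19628152e+02 -2.56622887e+02  3.38670607e-01] [[0.5, 0.3], [-0.5, 0.3], [-0.6, -0.5], [0.7, -0.3], [-1.7, -1.0], [0.6, -0.7], [1.1, 3.1], [-0.9, 1.0]]
[ 5.19446809e+02 -2.56604417e+02  3.39601567e-01] [[0.5, 0.3], [-0.5, 0.4], [-0.6, -0.4], [0.6, -0.3]]
287 -82.7 -74.5
287 -90.7 -74.6
292 -82.7 -80.1
292 -90.7 -80.2
297 -82.7 -85.7
297 -90.7 -85.8
302 -82.6 -91.3
302 -90.6 -91.4
[ 415.38840335 -354.96683991  249.99198107]
```

Run:
```python
from h import *
from bench import env, optics, sign_off
s=env.read_state()
print(tool_delta(s,[453.6,-394.4,68]))
```

```text
[ 23.0529756   49.77590612 182.00851874]
```

Request:
drive_effector --offsets '[[[8, 15, 40], [0, 0, 0.002], 0.4], [[16, 32, 80], [0, 0, 0.004], 0.4], [[23, 49, 120], [0, 0, 0.004], 0.4], [[23, 49, 155], [0, 0, 0.004], 0.4], [[23, 49, 176], [0, 0, 0.004], 0.4], [[23, 49, 182], [0, 0, 0.004], 0.4], [[23, 49, 182], [0, 0, 0.004], 0.4], [[23, 49, 182], [0, 0, 0.004], 0.4]]'

```text
time_s: 3.6
position: [453.8, -393.4, 69.9]
tool_rot: [0.001, 0.986, 0.165, 0.001]
contact_force: [0.1, 0.3, -0.0]
grip_width: 0.4
grip_force: 0.0
```

Run:
```python
from h import *
from bench import env, optics, sign_off
s=env.read_state();c=optics.calibration('wrist');im=optics.read_camera('wrist')
print(s['position'],s['grip_width'],tool_delta(s,[453.6,-394.4,52]))
np.save('c2.npy',c,allow_pickle=True)
g=cv2.cvtColor(im,cv2.COLOR_RGB2BGR);cv2.imwrite('pics/w2.png',g)
cv2.imwrite('pics/w2b.png',cv2.resize(g[140:350,140:420],(800,600),interpolation=cv2.INTER_CUBIC))
```

```text
[ 453.75497119 -393.41694317   69.90955717] 0.39950565352600453 [-0.49353916  0.82448766 17.91142914]
```

View pics/w2b.png

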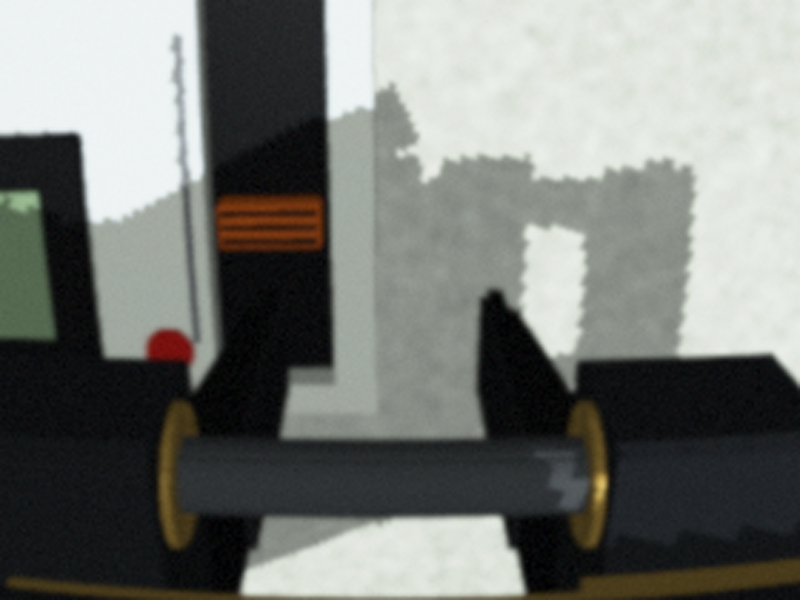

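Run:
```python
from h import *
c=np.load('c2.npy',allow_pickle=True).item()
from bench import env, optics, sign_off
s=env.read_state();q=s['tool_rot'];R=Rn.from_quat([q[1],q[2],q[3],q[0]])
P=s['position']+R.apply([[x,y,z] for x in(10,-10) for y in (19,-19) for z in (8,)])
print(((proj(c,P,1)-140)/.35).round(), P.round(1))
p=[519.45,-256.6,.3395]
print(((proj(c,T(p,[(-123,-96,50),(-123,-70,50),(-37,-70,50),(-37,-96,50),(-82,-83,49),(-92,-83,49)]),1)-140)/.35).round())
```

```text
[[483. 295.]
 [290. 295.]
 [479. 386.]
 [293. 386.]] [[ 469.6 -408.5   62.3]
 [ 457.2 -372.5   62.2]
 [ 450.7 -415.    62.3]
 [ 438.3 -379.1   62.1]]
[[333. 384.]
 [216. 384.]
 [193. -16.]
 [325. -20.]
 [266. 202.]
 [268. 248.]]
```

Request:
drive_effector --offsets '[[[0, 0.5, 5], [0, 0, 0], 0.4], [[-0.5, 0.5, 10], [0, 0, 0], 0.4], [[-0.5, 0.5, 14], [0, 0, 0], 0.4], [[-0.5, 0.5, 17], [0, 0, 0], 0.4], [[-0.5, 0.5, 17], [0, 0, 0], 0.4], [[-0.5, 0.5, 17], [0, 0, 0], 0.4]]'

```text
time_s: 4.25
position: [452.5, -393.6, 50.4]
tool_rot: [-0.0, 0.986, 0.165, -0.0]
contact_force: [-0.6, 0.2, 0.5]
grip_width: 0.402
grip_force: 0.0
```

Request:
drive_effector --offsets '[[[4, 0, 0], [0, 0, 0], 0.4], [[8, 0, 0], [0, 0, 0], 0.4], [[12, 0, 0], [0, 0, 0], 0.4], [[16, 0, 0], [0, 0, 0], 0.4], [[20, 0, 0], [0, 0, 0], 0.4], [[20, 0, 0], [0, 0, 0], 0.4]]'

```text
time_s: 4.85
position: [472.1, -386.9, 50.7]
tool_rot: [0.0, 0.986, 0.165, 0.0]
contact_force: [-0.5, -0.2, -0.3]
grip_width: 0.401
grip_force: 0.4
```

Request:
drive_effector --offsets '[[[1, 0, 0], [0, 0, 0], 0.4], [[2, 0, 0], [0, 0, 0], 0.4], [[2, 0, 0], [0, 0, 0], 0.4]]'

```text
time_s: 5.15
position: [473.4, -386.5, 50.8]
tool_rot: [0.0, 0.986, 0.165, 0.0]
contact_force: [-2.2, -1.3, 0.1]
grip_width: 0.4
grip_force: 1.0
```

Request:
drive_effector --offsets '[[[0.5, 0, 0], [0, 0, 0], 0.4], [[1, 0, 0], [0, 0, 0], 0.4], [[1, 0, 0], [0, 0, 0], 0.4]]'

```text
time_s: 5.45
position: [474.0, -386.3, 50.7]
tool_rot: [0.0, 0.986, 0.165, -0.0]
contact_force: [-4.0, -0.5, 1.5]
grip_width: 0.402
grip_force: 2.0
```

Request:
drive_effector --offsets '[[[1, 0, 0], [0, 0, 0], 0.4], [[1, 0, 0], [0, 0, 0], 0.4]]'

```text
time_s: 5.65
position: [474.1, -386.2, 50.7]
tool_rot: [0.0, 0.986, 0.165, -0.001]
contact_force: [-7.0, -1.8, 3.4]
grip_width: 0.402
grip_force: 3.5
```

Request:
drive_effector --offsets '[[[1, 0, 0], [0, 0, 0], 0.4], [[1, 0, 0], [0, 0, 0], 0.4]]'

```text
time_s: 5.85
position: [474.3, -386.2, 50.6]
tool_rot: [0.0, 0.986, 0.166, -0.002]
contact_force: [-9.6, -2.8, 4.9]
grip_width: 0.4
grip_force: 4.9
```

Request:
drive_effector --offsets '[[[1, 0, 0], [0, 0, 0], 0.4], [[1, 0, 0], [0, 0, 0], 0.4]]'

```text
time_s: 6.05
position: [474.4, -386.1, 50.6]
tool_rot: [0.0, 0.986, 0.166, -0.003]
contact_force: [-12.0, -3.3, 5.6]
grip_width: 0.398
grip_force: 6.3
```

Request:
drive_effector --offsets '[[[-5, 0, 0], [0, 0, 0], 0.4], [[-9, 0, 0], [0, 0, 0], 0.4], [[-9, 0, -20], [0, 0, 0], 0.4], [[-20, 0, -60], [0, 0, 0], 0.4], [[-30, 0, -100], [0, 0, 0], 0.4], [[-30, 0, -130], [0, 0, 0], 0.4], [[-30, 0, -140], [0, 0, 0], 0.4], [[-30, 0, -140], [0, 0, 0], 0.4]]'

```text
time_s: 6.85
position: [449.8, -395.4, 192.4]
tool_rot: [0.001, 0.986, 0.165, 0.001]
contact_force: [1.0, 0.2, -0.4]
grip_width: 0.401
grip_force: 0.0
```

Run:
```python
from h import *
from bench import env, optics, sign_off
s=env.read_state();c=optics.calibration('wrist');im=optics.read_camera('wrist')
g=cv2.cvtColor(im,cv2.COLOR_RGB2BGR);cv2.imwrite('pics/w3.png',g)
p=[519.45,-256.6,.3395]
u=proj(c,T(p,[(-123,-83,50),(-37,-83,50),(-65,-83,49),(-75,-83,49)]),1).round(1);print(u.tolist())
col=int(u[2][0]); 
for y in range(int(u[1][1])-8,int(u[0][1])+6): print(y,g[y,col].tolist(),end=' ')
```

```text
[[248.4, 214.4], [246.5, 125.2], [247.1, 154.8], [247.3, 165.3]]
117 [126, 182, 104] 118 [189, 211, 174] 119 [231, 233, 222] 120 [239, 238, 231] 121 [240, 239, 233] 122 [241, 239, 234] 123 [239, 237, 232] 124 [228, 226, 219] 125 [170, 169, 161] 126 [94, 92, 86] 127 [52, 48, 47] 128 [43, 43, 40] 129 [42, 40, 40] 130 [43, 40, 37] 131 [44, 43, 38] 132 [41, 40, 39] 133 [42, 41, 39] 134 [38, 36, 34] 135 [42, 40, 40] 136 [40, 37, 37] 137 [41, 39, 38] 138 [44, 43, 41] 139 [42, 41, 39] 140 [40, 41, 37] 141 [42, 40, 38] 142 [40, 39, 38] 143 [38, 38, 36] 144 [38, 36, 36] 145 [42, 39, 38] 146 [39, 38, 37] 147 [41, 38, 38] 148 [40, 39, 39] 149 [41, 40, 39] 150 [39, 38, 36] 151 [39, 38, 37] 152 [39, 39, 42] 153 [33, 44, 65] 154 [28, 57, 110] 155 [32, 75, 145] 156 [40, 84, 149] 157 [42, 86, 157] 158 [43, 98, 178] 159 [39, 92, 168] 160 [41, 83, 150] 161 [38, 84, 156] 162 [36, 75, 143] 163 [32, 65, 123] 164 [32, 68, 132] 165 [37, 63, 117] 166 [37, 48,
[... 207 characters left out ...]
] 179 [10, 11, 9] 180 [11, 9, 7] 181 [11, 12, 7] 182 [17, 15, 14] 183 [17, 16, 14] 184 [13, 12, 12] 185 [13, 12, 11] 186 [10, 11, 11] 187 [15, 14, 14] 188 [10, 9, 4] 189 [11, 14, 11] 190 [14, 14, 10] 191 [15, 15, 13] 192 [13, 13, 13] 193 [16, 11, 15] 194 [11, 13, 13] 195 [10, 5, 10] 196 [10, 11, 10] 197 [6, 4, 5] 198 [16, 13, 13] 199 [3, 7, 4] 200 [9, 10, 9] 201 [14, 13, 13] 202 [16, 16, 14] 203 [12, 11, 11] 204 [13, 12, 12] 205 [13, 11, 12] 206 [9, 7, 7] 207 [11, 10, 7] 208 [15, 15, 15] 209 [12, 10, 10] 210 [19, 19, 17] 211 [43, 45, 42] 212 [74, 76, 74] 213 [101, 107, 101] 214 [125, 133, 127] 215 [146, 152, 146] 216 [153, 162, 155] 217 [153, 161, 155] 218 [154, 162, 155] 219 [154, 163, 154]
```

Request:
drive_effector --offsets '[[[12, -20, -8], [0, 0, -0.1], 0.5], [[34, -64, -16], [0, 0, -0.24], 0.5], [[56, -107, -22], [0, 0, -0.38], 0.5], [[78, -150, -28], [0, 0, -0.52], 0.5], [[101, -193, -28], [0, 0, -0.66], 0.5], [[123, -236, -28], [0, 0, -0.8], 0.5], [[145, -279, -28], [0, 0, -0.94], 0.5], [[168, -322, -28], [0, 0, -1.08], 0.5], [[190, -365, -28], [0, 0, -1.22], 0.5], [[210, -400, -28], [0, 0, -1.34], 0.5]]'

```text
time_s: 7.9
position: [515.5, 54.4, 215.4]
tool_rot: [-0.002, 0.668, 0.744, -0.001]
contact_force: [0.8, -0.3, 0.4]
grip_width: 0.502
grip_force: 0.0
```

Run:
```python
from h import *
from bench import env, optics, sign_off
s=env.read_state(); print(tool_delta(s,[537,184,222]), s['q'].round(2))
q=s['tool_rot'];R=Rn.from_quat([q[1],q[2],q[3],q[0]]).as_matrix();print(R.round(3),'rz',-((2.90-np.arctan2(R[1,0],R[0,0]))))
```

```text
[126.54117646  35.24012796  -6.63744399] [ 0.   -0.16  1.95  0.    1.36 -0.11]
[[-0.107  0.994 -0.005]
 [ 0.994  0.107  0.001]
 [ 0.001 -0.005 -1.   ]] rz -1.221550478278896
```

Request:
drive_effector --offsets '[[[20, 5, -2], [0, 0, -0.13], 0.5], [[38, 10, -4], [0, 0, -0.27], 0.5], [[55, 15, -6], [0, 0, -0.41], 0.5], [[72, 20, -6], [0, 0, -0.55], 0.5], [[88, 25, -6], [0, 0, -0.69], 0.5], [[104, 30, -6], [0, 0, -0.83], 0.5], [[118, 33, -6], [0, 0, -0.97], 0.5], [[126, 35, -6], [0, 0, -1.1], 0.5], [[126, 35, -6], [0, 0, -1.22], 0.5], [[126, 35, -6], [0, 0, -1.22], 0.5]]'

```text
time_s: 8.9
position: [537.8, 180.9, 221.2]
tool_rot: [-0.002, 0.124, 0.992, -0.001]
contact_force: [-0.3, -0.3, -0.6]
grip_width: 0.504
grip_force: 0.0
```

Run:
```python
from h import *
from bench import env, optics, sign_off
s=env.read_state();c=optics.calibration('wrist');im=optics.read_camera('wrist')
print(s['position'])
np.save('c4.npy',c,allow_pickle=True)
g=cv2.cvtColor(im,cv2.COLOR_RGB2BGR);cv2.imwrite('pics/w4.png',g)
cv2.imwrite('pics/w4b.png',cv2.resize(g,(800,600),interpolation=cv2.INTER_CUBIC))
p=[537.2,225.3,-.2416]
print((proj(c,T(p,[(-14,y,111) for y in(-120,-40,40,120)]),1)/.7).round())
```

```text
[537.78404147 180.85889284 221.2188353 ]
[[264. 266.]
 [395. 264.]
 [525. 264.]
 [638. 266.]]
```

View pics/w4b.png

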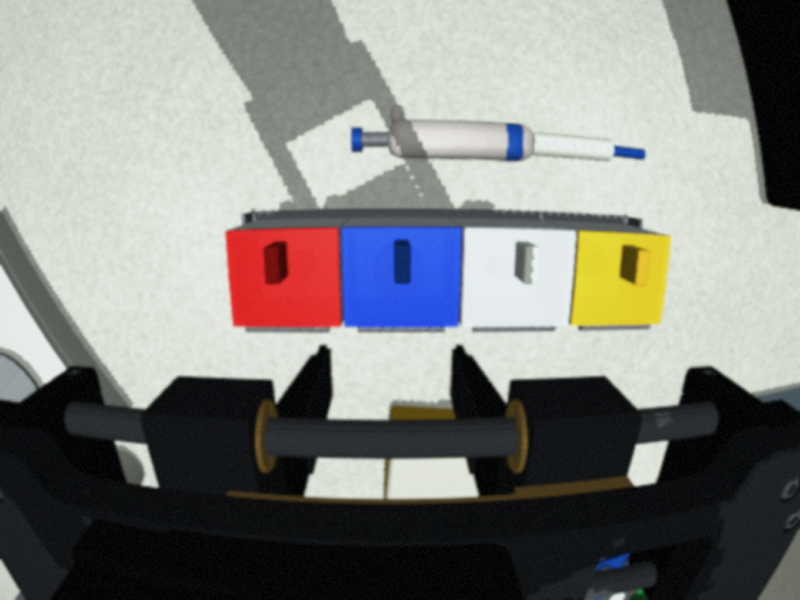

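Run:
```python
import cv2
g=cv2.imread('pics/w4.png'); cv2.imwrite('pics/w4c.png',cv2.resize(g[145:235,222:342],(800,600),interpolation=cv2.INTER_CUBIC))
```

```text
(no output)
```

View pics/w4c.png

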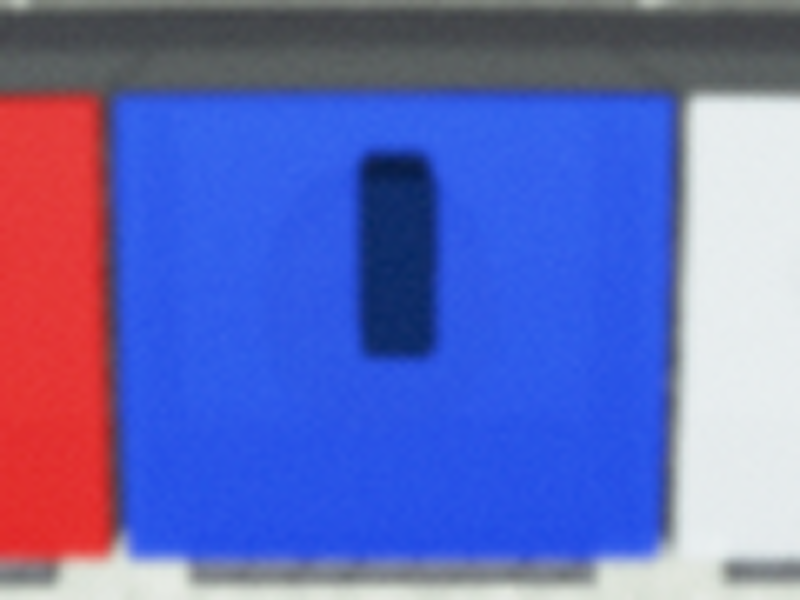

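Run:
```python
from h import *
from bench import env, optics, sign_off
c=np.load('c4.npy',allow_pickle=True).item()
A=lambda l:np.array(l)/6.6667+[222-.425,145-.425]
tab=[(-26,-45,111),(-26,-35,111),(-2,-35,111),(-2,-45,111)]
lid=[(-34,-79,85),(-34,-1,85),(34,-1,85),(34,-79,85)]
o1=(c,1,tab,A([(362,180),(434,180),(434,355),(362,355)]));o2=(c,1,lid,A([(112,95),(680,95),(663,555),(128,555)]))
for o in ([o1],[o2],[o1,o2]):
    p,r=fit([537,225,-.24],o); print(p.round(4),r.round(1).tolist(), T(p,[(-14,-40,99),(34,-40,80),(0,-40,70)]).round(1).tolist())
s=env.read_state();tp=T(p,[(-14,-40,99)])[0];q=s['tool_rot'];R=Rn.from_quat([q[1],q[2],q[3],q[0]]).as_matrix()
print(tool_delta(s,tp), np.arctan2(R[1,0],R[0,0])-np.pi-p[2])
```

```text
[ 5.383316e+02  2.291071e+02 -2.440000e-01] [[-0.5, -0.7], [0.5, -0.7], [0.4, 0.7], [-0.4, 0.7]] [[515.1, 193.7, 99.0], [561.7, 182.1, 80.0], [528.7, 190.3, 70.0]]
[ 5.381691e+02  2.295396e+02 -2.460000e-01] [[0.5, -0.5], [-0.4, -0.5], [-0.1, 0.4], [-0.0, 0.7]] [[514.8, 194.2, 99.0], [561.4, 182.5, 80.0], [528.4, 190.7, 70.0]]
[ 5.382270e+02  2.293145e+02 -2.444000e-01] [[-0.3, -0.9], [0.7, -0.9], [0.6, 0.5], [-0.2, 0.5], [0.2, -0.3], [-0.7, -0.4], [-0.2, 0.6], [-0.2, 0.9]] [[515.0, 193.9, 99.0], [561.5, 182.3, 80.0], [528.5, 190.5, 70.0]]
[ 25.08554268   7.31229046 122.7901586 ] -0.007274512751333673
```

Request:
drive_effector --offsets '[[[12, 4, 40], [0, 0, 0], 0.35], [[25, 7, 80], [0, 0, -0.005], 0.35], [[25, 7.3, 105], [0, 0, -0.007], 0.35], [[25, 7.3, 118], [0, 0, -0.007], 0.35], [[25, 7.3, 122.8], [0, 0, -0.007], 0.35], [[25, 7.3, 122.8], [0, 0, -0.007], 0.35]]' --grip_n 5

```text
time_s: 9.55
position: [516.9, 193.6, 101.8]
tool_rot: [-0.0, 0.122, 0.993, -0.0]
contact_force: [-0.1, 0.2, 0.9]
grip_width: 0.348
grip_force: 0.0
```

Run:
```python
from h import *
from bench import env, optics, sign_off
s=env.read_state(); print(s['position'],tool_delta(s,[515,193.9,99]))
c=optics.calibration('wrist');g=cv2.cvtColor(optics.read_camera('wrist'),cv2.COLOR_RGB2BGR);cv2.imwrite('pics/w5.png',g)
cv2.imwrite('pics/w5b.png',cv2.resize(g[140:350,140:420],(800,600),interpolation=cv2.INTER_CUBIC))
```

```text
[516.94032828 193.64995081 101.77521581] [ 1.94246551 -0.22587243  2.77579369]
```

View pics/w5b.png

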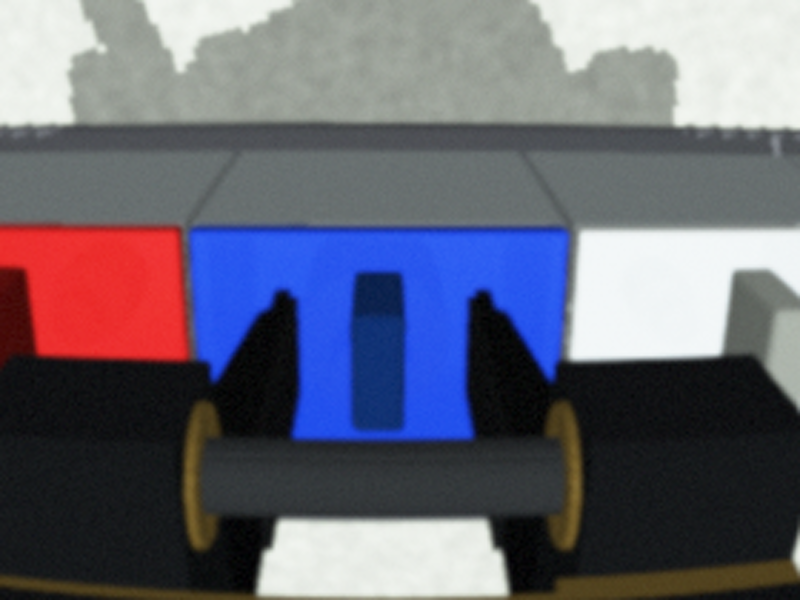

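Request:
drive_effector --offsets '[[[1.5, -0.3, 2.6], [0, 0, 0], 0.35], [[1.5, -0.3, 2.6], [0, 0, 0], 0.0], [[1.5, -0.3, 2.6], [0, 0, 0], 0.0], [[1.5, -0.3, 2.6], [0, 0, 0], 0.0], [[1.5, -0.3, 2.6], [0, 0, 0], 0.0]]' --grip_n 5

```text
time_s: 10.1
position: [515.2, 193.3, 99.7]
tool_rot: [0.0, 0.121, 0.993, -0.001]
contact_force: [-1.0, -2.7, 1.8]
grip_width: 0.1
grip_force: 5.0
```

Request:
drive_effector --offsets '[[[-2.2, 0, -4.6], [0, 0, 0], 0], [[-4.7, 0, -9.2], [0, 0, 0], 0], [[-7.8, 0, -13.4], [0, 0, 0], 0], [[-11.2, 0, -17.2], [0, 0, 0], 0], [[-15, 0, -20.7], [0, 0, 0], 0], [[-19.1, 0, -23.8], [0, 0, 0], 0], [[-19.1, 0, -23.8], [0, 0, 0], 0]]'

```text
time_s: 10.8
position: [534.4, 188.5, 123.6]
tool_rot: [0.0, 0.121, 0.993, -0.001]
contact_force: [-1.6, -6.7, 0.4]
grip_width: 0.108
grip_force: 5.0
```

Request:
drive_effector --offsets '[[[-4.4, -0.7, -2.7], [0, 0, 0], 0], [[-9.1, -1.5, -4.9], [0, 0, 0], 0], [[-13.9, -1.5, -6.6], [0, 0, 0], 0], [[-19, -1.5, -7.9], [0, 0, 0], 0], [[-24, -1.5, -8.6], [0, 0, 0], 0], [[-29.2, -1.5, -8.8], [0, 0, 0], 0], [[-29.2, -1.5, -8.8], [0, 0, 0], 0]]'

```text
time_s: 11.5
position: [563.0, 181.1, 132.5]
tool_rot: [0.001, 0.121, 0.993, 0.001]
contact_force: [0.6, 2.3, 0.1]
grip_width: 0.105
grip_force: 5.0
```

Request:
drive_effector --offsets '[[[-5.2, 0.5, 0.3], [0, 0, 0], 0], [[-10.2, 0.5, 1], [0, 0, 0], 0], [[-15.3, 0.5, 2.4], [0, 0, 0], 0], [[-20.1, 0.5, 4.2], [0, 0, 0], 0], [[-24.7, 0.5, 6.4], [0, 0, 0], 0], [[-24.7, 0.5, 6.4], [0, 0, 0], 0]]'

```text
time_s: 12.1
position: [586.9, 175.1, 125.5]
tool_rot: [0.001, 0.121, 0.993, 0.0]
contact_force: [1.2, 0.3, 1.5]
grip_width: 0.102
grip_force: 5.0
```

Request:
drive_effector --offsets '[[[0, 0, 0], [0, 0, 0], 0.35], [[0, 0, 0], [0, 0, 0], 0.35], [[0, 0, 0], [0, 0, 0], 0.35], [[0, 0, -30], [0, 0, 0], 0.35], [[0, 0, -70], [0, 0, 0], 0.35], [[30, 0, -100], [0, 0, 0], 0.35], [[60, 0, -105], [0, 0, 0], 0.35], [[60, 0, -105], [0, 0, 0], 0.35]]'

```text
time_s: 12.9
position: [526.0, 190.7, 232.5]
tool_rot: [0.001, 0.12, 0.993, 0.001]
contact_force: [0.5, -0.3, -0.5]
grip_width: 0.346
grip_force: 0.0
```

Run:
```python
from h import *
from bench import env, optics, sign_off
s=env.read_state();c=optics.calibration('wrist');im=optics.read_camera('wrist')
print(s['position']);np.save('c6.npy',c,allow_pickle=True)
g=cv2.cvtColor(im,cv2.COLOR_RGB2BGR);cv2.imwrite('pics/w6.png',g)
cv2.imwrite('pics/w6b.png',cv2.resize(g[60:270,140:420],(800,600),interpolation=cv2.INTER_CUBIC))
```

```text
[526.04274555 190.68975525 232.51448145]
```

View pics/w6b.png

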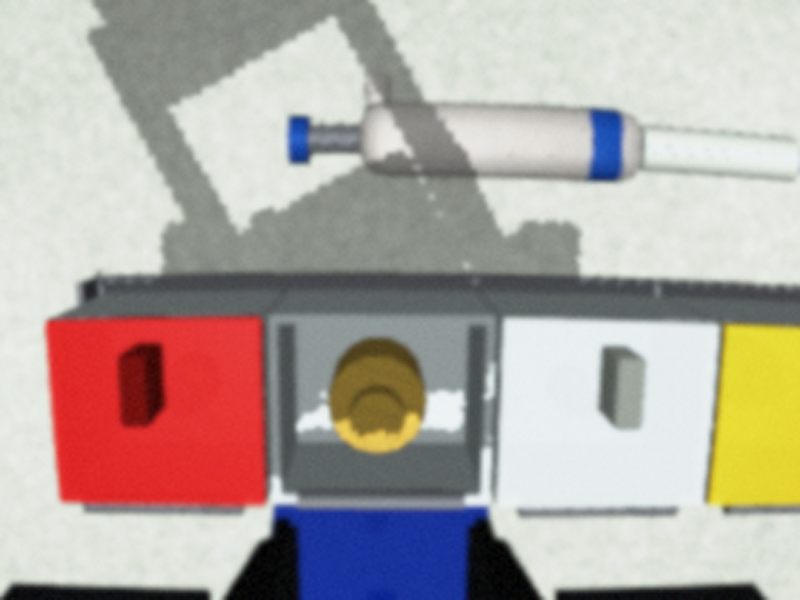

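Run:
```python
from h import *
from bench import env, optics, sign_off
c=np.load('c6.npy',allow_pickle=True).item()
px=lambda u,v:(140+u*.35-.33,60+v*.35-.33)
p=[538.23,229.31,-.2444]
print(atz(c,px(378,413),77,1),atz(c,px(378,405),55,1),T(p,[(0,-40,70)]))
w=atz(c,px(378,413),77,1)
cr=lambda z,r,x,y:((proj(c,[[x+r*np.cos(a),y+r*np.sin(a),z] for a in np.linspace(0,6.28,60)],1)-[140,60])/.35)
for n,z,r in(('knob',77,10),('bodytop',55,19),('base',11,19)):
    q=cr(z,r,w[0],w[1]); print(n,q.min(0).round(),q.max(0).round())
print(((proj(c,T(p,[(-34,-79,80),(-34,-1,80),(34,-1,80),(34,-79,80)]),1)-[140,60])/.35).round())
s=env.read_state();print(s['position'])
```

```text
[529.93066173 188.86423815  77.        ] [532.35520418 188.21292284  55.        ] [[528.55103205 190.49869263  70.        ]]
knob [349. 384.] [405. 439.]
bodytop [327. 348.] [428. 446.]
base [332. 329.] [422. 417.]
[[267. 313.]
 [495. 314.]
 [488. 501.]
 [272. 500.]]
[526.76378654 190.17409152 231.23626034]
```

Run:
```python
from h import *
c=np.load('c6.npy',allow_pickle=True).item()
g=cv2.imread('pics/w6.png').astype(int)
m=((g[:,:,2]-g[:,:,0])>40); m[:170]=0;m[225:]=0;m[:,:245]=0;m[:,300:]=0
ys,xs=np.where(m);print(xs.min(),xs.max(),ys.min(),ys.max())
cr=lambda z,r,x,y:proj(c,[[x+r*np.cos(a),y+r*np.sin(a),z] for a in np.linspace(0,6.28,90)],1)
def f(w):
    P=np.round(np.vstack([cr(z,r,*w) for z,r in((55,19),(11,19),(77,10),(61,10))])).astype(np.int32)
    k=np.zeros(m.shape,np.uint8); cv2.fillConvexPoly(k,cv2.convexHull(P),1); return (k.astype(bool)^m)[170:225].sum()
best=min((f((x,y)),x,y) for x in np.arange(524,540,.5) for y in np.arange(182,196,.5)); print(best)
print(g[185:215,272].tolist())
```

```text
255 288 179 218
(np.int64(165), np.float64(533.5), np.float64(187.5))
[[42, 99, 120], [44, 106, 129], [46, 107, 131], [45, 107, 129], [40, 102, 124], [44, 104, 125], [43, 104, 128], [45, 108, 132], [44, 106, 127], [38, 95, 115], [32, 79, 96], [31, 74, 88], [36, 84, 103], [41, 99, 120], [42, 106, 127], [44, 108, 129], [43, 106, 129], [44, 106, 127], [38, 100, 123], [43, 103, 124], [44, 104, 125], [44, 107, 129], [42, 105, 126], [44, 105, 127], [43, 110, 133], [56, 139, 166], [76, 176, 209], [85, 196, 229], [88, 202, 232], [87, 201, 231]]
```

Run:
```python
from h import *
from bench import env, optics, sign_off
s=env.read_state(); print(s['position'],tool_delta(s,[532.3,188,66]))
```

```text
[526.76378654 190.17409152 231.23626034] [ -5.635327    -0.88567639 165.24483875]
```

Request:
drive_effector --offsets '[[[-3, -0.5, 40], [0, 0, 0], 0.34], [[-5.6, -0.9, 85], [0, 0, 0], 0.34], [[-5.6, -0.9, 120], [0, 0, 0], 0.34], [[-5.6, -0.9, 140], [0, 0, 0], 0.34], [[-5.6, -0.9, 154], [0, 0, 0], 0.34], [[-5.6, -0.9, 162], [0, 0, 0], 0.34], [[-5.6, -0.9, 164.5], [0, 0, 0], 0.34], [[-5.6, -0.9, 164.5], [0, 0, 0], 0.34], [[-5.6, -0.9, 164.5], [0, 0, 0], 0.34]]' --grip_n 5

```text
time_s: 13.85
position: [533.8, 187.8, 67.3]
tool_rot: [0.001, 0.121, 0.993, 0.0]
contact_force: [-0.3, -0.3, 0.1]
grip_width: 0.341
grip_force: 0.0
```

Run:
```python
from h import *
from bench import env, optics, sign_off
s=env.read_state(); print(s['position'],tool_delta(s,[532.3,188,66]))
c=optics.calibration('wrist');g=cv2.cvtColor(optics.read_camera('wrist'),cv2.COLOR_RGB2BGR);cv2.imwrite('pics/w7.png',g);np.save('c7.npy',c,allow_pickle=True)
m=((g[:,:,2].astype(int)-g[:,:,0])>40)
n,l,st,ce=cv2.connectedComponentsWithStats(m.astype(np.uint8)); print(st[1:][st[1:,4]>40].tolist())
print(proj(c,[[532.3,188,77],[532.3,188,55]],1))
q=s['tool_rot'];R=Rn.from_quat([q[1],q[2],q[3],q[0]]);print(proj(c,s['position']+R.apply([[10,16,8],[10,-16,8],[10,0,8]]),1))
```

```text
[533.79000556 187.80023299  67.34648797] [ 1.49721919 -0.1657018   1.34310494]
[[57, 204, 138, 85, 9481], [485, 206, 75, 80, 4688], [243, 210, 60, 79, 3745], [206, 282, 11, 50, 302], [331, 282, 11, 50, 299], [79, 308, 49, 12, 337], [245, 337, 173, 15, 703], [135, 342, 109, 10, 222]]
[[272.50692037 272.20843111]
 [272.54853461 255.52798404]]
[[301.26286768 244.64594599]
 [244.42160715 244.63279508]
 [272.83894307 244.72153391]]
```

Request:
drive_effector --offsets '[[[0.5, 0, 0.7], [0, 0, 0], 0], [[0.5, 0, 0.7], [0, 0, 0], 0], [[0.5, 0, 0.7], [0, 0, 0], 0], [[0.5, 0, 0.7], [0, 0, 0], 0]]' --grip_n 25

```text
time_s: 14.3
position: [532.5, 187.6, 65.7]
tool_rot: [0.0, 0.121, 0.993, -0.0]
contact_force: [-1.6, -0.5, 1.8]
grip_width: 0.195
grip_force: 25.0
```

Request:
drive_effector --offsets '[[[0.5, 0, -3], [0, 0, 0], 0], [[0.5, 0, -8], [0, 0, 0], 0], [[0.5, 0, -20], [0, 0, 0], 0], [[0.5, 0, -45], [0, 0, 0], 0], [[0.5, 0, -80], [0, 0, 0], 0], [[0.5, 0, -115], [0, 0, 0], 0], [[0.5, 0, -150], [0, 0, 0], 0], [[0.5, 0, -165], [0, 0, 0], 0], [[0.5, 0, -165], [0, 0, 0], 0]]'

```text
time_s: 15.2
position: [533.2, 188.2, 233.6]
tool_rot: [0.003, 0.121, 0.993, 0.001]
contact_force: [-0.8, 0.1, -4.8]
grip_width: 0.203
grip_force: 25.0
```

Request:
drive_effector --offsets '[[[-3, -10, 0], [0, 0, 0], 0], [[-10, -32, 0], [0, 0, 0], 0], [[-22, -68, 0], [0, 0, 0], 0], [[-36, -112, 0], [0, 0, 0], 0], [[-50, -157, 0], [0, 0, 0], 0], [[-64, -202, 0], [0, 0, 0], 0], [[-78, -246, 0], [0, 0, 0], 0], [[-92, -290, 10], [0, 0, 0], 0], [[-106, -332, 20], [0, 0, 0], 0], [[-118, -370, 30], [0, 0, 0], 0]]'

```text
time_s: 16.2
position: [555.2, -201.9, 196.3]
tool_rot: [-0.003, 0.122, 0.993, 0.001]
contact_force: [1.5, 0.8, -4.3]
grip_width: 0.197
grip_force: 25.0
```

Request:
drive_effector --offsets '[[[-8, -25, 8], [0, 0, 0], 0], [[-12, -37, 16], [0, 0, 0], 0], [[-13.2, -41.2, 26], [0, 0, 0], 0], [[-13.2, -41.2, 36], [0, 0, 0], 0], [[-13.2, -41.2, 42], [0, 0, 0], 0], [[-13.2, -41.2, 42], [0, 0, 0], 0], [[-13.2, -41.2, 42], [0, 0, 0], 0]]'

```text
time_s: 16.9
position: [560.5, -241.9, 158.4]
tool_rot: [0.0, 0.12, 0.993, 0.0]
contact_force: [0.3, 0.1, -4.7]
grip_width: 0.202
grip_force: 25.0
```

Run:
```python
from h import *
from bench import env, optics, sign_off
s=env.read_state(); print(s['position'],tool_delta(s,[561.9,-241.6,121]))
for n in('scene','side','wrist'):
    c=optics.calibration(n);g=cv2.cvtColor(optics.read_camera(n),cv2.COLOR_RGB2BGR);cv2.imwrite(f'pics/{n}8.png',g);np.save(f'c8{n}.npy',c,allow_pickle=True)
```

```text
[ 560.50363572 -241.90279849  158.43288746] [-1.27629605  0.62503551 37.43318023]
```

Run:
```python
from h import *
c=np.load('c1.npy',allow_pickle=True).item()
p=[519.45,-256.6,.3395]
a=np.linspace(0,2*np.pi,180)
P=proj(c,T(p,np.c_[45+65*np.cos(a),65*np.sin(a),a*0+64]),1)
print('pred x',P[:,0].min(),P[:,0].max(),'ymax',P[:,1].max())
g=cv2.imread('pics/w1.png').min(2).astype(float)
for y in (25,35,45): print(y, [ (i,) for i in np.where(np.abs(np.diff(g[y,150:290]))>22)[0]+150], P[np.abs(P[:,1]-y)<1.2,0].round(1))
print(np.where(np.abs(np.diff(g[80:110,219]))>22)[0]+80)
```

```text
pred x 159.92094684300616 278.14852426512124 ymax 92.48920291845347
25 [(np.int64(162),)] [162.4 277.6]
35 [(np.int64(160),), (np.int64(161),), (np.int64(278),)] [160.3 278.1]
45 [(np.int64(160),), (np.int64(277),)] [160.  276.7]
[90 92 93]
```

Request:
drive_effector --offsets '[[[-0.5, 0.3, 10], [0, 0, 0], 0], [[-1, 0.6, 20], [0, 0, 0], 0], [[-1, 0.6, 28], [0, 0, 0], 0], [[-1, 0.6, 33], [0, 0, 0], 0], [[-1, 0.6, 36], [0, 0, 0], 0], [[-1, 0.6, 36], [0, 0, 0], 0], [[-1, 0.6, 36], [0, 0, 0], 0]]'

```text
time_s: 17.75
position: [561.6, -242.7, 122.5]
tool_rot: [0.0, 0.121, 0.993, -0.0]
contact_force: [0.2, -0.6, -5.2]
grip_width: 0.201
grip_force: 25.0
```

Request:
drive_effector --offsets '[[[0, 0, 0.6], [0, 0, 0], 0], [[0, 0, 1.2], [0, 0, 0], 0], [[0, 0, 1.2], [0, 0, 0], 0]]'

```text
time_s: 18.05
position: [561.4, -242.6, 121.2]
tool_rot: [0.0, 0.121, 0.993, -0.0]
contact_force: [0.7, 0.9, -5.4]
grip_width: 0.202
grip_force: 25.0
```

Request:
drive_effector --offsets '[[[0, 0, 0.6], [0, 0, 0], 0], [[0, 0, 1.2], [0, 0, 0], 0], [[0, 0, 1.2], [0, 0, 0], 0]]'

```text
time_s: 18.35
position: [561.3, -242.5, 119.7]
tool_rot: [-0.0, 0.121, 0.993, 0.0]
contact_force: [0.1, 0.1, -4.9]
grip_width: 0.199
grip_force: 25.0
```

Request:
drive_effector --offsets '[[[0, 0.5, 0.5], [0, 0, 0], 0], [[0, 0.5, 0.5], [0, 0, 0], 0]]'

```text
time_s: 18.55
position: [561.5, -242.0, 119.3]
tool_rot: [-0.0, 0.121, 0.993, 0.0]
contact_force: [0.1, -0.5, -5.0]
grip_width: 0.199
grip_force: 25.0
```

Request:
drive_effector --offsets '[[[0, 0, 0.5], [0, 0, 0], 0], [[0, 0, 0.5], [0, 0, 0], 0]]'

```text
time_s: 18.75
position: [561.6, -242.1, 118.9]
tool_rot: [0.0, 0.121, 0.993, -0.0]
contact_force: [-0.6, -0.1, -5.6]
grip_width: 0.195
grip_force: 25.0
```

Request:
drive_effector --offsets '[[[0, 0, 0.5], [0, 0, 0], 0], [[0, 0, 0.5], [0, 0, 0], 0]]'

```text
time_s: 18.95
position: [561.7, -242.2, 118.8]
tool_rot: [0.0, 0.121, 0.993, -0.0]
contact_force: [-1.0, -0.1, -2.6]
grip_width: 0.201
grip_force: 25.0
```

Request:
drive_effector --offsets '[[[0, 0, 0.5], [0, 0, 0], 0], [[0, 0, 0.5], [0, 0, 0], 0]]'

```text
time_s: 19.15
position: [561.8, -242.3, 118.8]
tool_rot: [0.0, 0.121, 0.993, -0.0]
contact_force: [-1.1, 0.9, 1.6]
grip_width: 0.202
grip_force: 25.0
```

Request:
drive_effector --offsets '[[[0, 0, 0.5], [0, 0, 0], 0], [[0, 0, 0.5], [0, 0, 0], 0]]'

```text
time_s: 19.35
position: [562.1, -242.4, 118.8]
tool_rot: [0.001, 0.121, 0.993, -0.0]
contact_force: [-2.6, 1.9, 5.1]
grip_width: 0.201
grip_force: 25.0
```

Request:
drive_effector --offsets '[[[0, 0, -1], [0, 0, 0], 0], [[0, 0, -1], [0, 0, 0], 0], [[0, 0, -1], [0, 0, 0], 0.25], [[0, 0, -1], [0, 0, 0], 0.34], [[0, 0, -1], [0, 0, 0], 0.34], [[0, 0, -1], [0, 0, 0], 0.34]]'

```text
time_s: 19.95
position: [561.5, -242.0, 118.1]
tool_rot: [-0.0, 0.121, 0.993, 0.0]
contact_force: [0.3, -0.4, 0.4]
grip_width: 0.337
grip_force: 0.0
```

Request:
drive_effector --offsets '[[[0, 0, -8], [0, 0, 0], 0.34], [[0, 0, -25], [0, 0, 0], 0.34], [[0, 0, -60], [0, 0, 0], 0.34], [[0, 0, -100], [0, 0, 0], 0.34], [[0, 0, -120], [0, 0, 0], 0.34], [[0, 0, -120], [0, 0, 0], 0.34]]'

```text
time_s: 20.55
position: [563.8, -243.3, 245.2]
tool_rot: [0.005, 0.121, 0.993, -0.002]
contact_force: [0.5, -0.2, -0.3]
grip_width: 0.345
grip_force: 0.0
```

Run:
```python
from h import *
from bench import env, optics, sign_off
s=env.read_state();c=optics.calibration('wrist');g=cv2.cvtColor(optics.read_camera('wrist'),cv2.COLOR_RGB2BGR);cv2.imwrite('pics/w9.png',g)
print(s['position'],proj(c,[[561.9,-241.6,130],[561.9,-241.6,108]],1), tool_delta(s,[535,187,232]))
cr=lambda z,r:proj(c,[[561.9+r*np.cos(a),-241.6+r*np.sin(a),z] for a in np.linspace(0,6.28,90)],1)
P=np.vstack([cr(64,19),cr(108,19),cr(130,10)]);print(P.min(0),P.max(0))
m=((g[:,:,2].astype(int)-g[:,:,0])>40).astype(np.uint8)
n,l,st,ce=cv2.connectedComponentsWithStats(m); print(st[1:][st[1:,4]>60].tolist())
```

```text
[ 563.83970111 -243.28770405  245.17693971] [[274.66758368 207.36699522]
 [274.63434931 201.22625439]] [131.5632809  410.76536269  10.76049666]
[254.60983764 173.81673793] [294.65641458 220.33209847]
[[11, 0, 68, 176, 1335], [517, 63, 42, 62, 2172], [148, 99, 9, 9, 64], [150, 138, 19, 18, 192], [255, 175, 39, 45, 1339], [517, 189, 43, 58, 1094], [459, 231, 25, 32, 290], [206, 283, 8, 49, 206], [334, 283, 8, 49, 197], [81, 309, 23, 31, 411], [332, 338, 85, 12, 420]]
```

Request:
drive_effector --offsets '[[[2, 20, 0], [0, 0, 0], 0.4], [[6, 60, 0], [0, 0, 0], 0.4], [[10, 107, 0], [0, 0, 0], 0.4], [[15, 155, 0], [0, 0, 0], 0.4], [[20, 203, 0], [0, 0, 0], 0.4], [[24, 251, 0], [0, 0, 0], 0.4], [[28, 299, 0], [0, 0, 0], 0.4], [[32, 347, 0], [0, 0.1, 0], 0.4], [[36, 390, 0], [0, 0.22, 0], 0.4], [[38, 410, 0], [0, 0.32, 0], 0.4]]' --grip_n 5

```text
time_s: 21.6
position: [622.3, 168.6, 236.6]
tool_rot: [-0.162, 0.118, 0.98, 0.019]
contact_force: [-0.6, -0.7, -0.3]
grip_width: 0.396
grip_force: 0.0
```

Create d.py:
```python
from h import *
from bench import env, optics, sign_off
import sys
# desired tool poses along lid arc -> deltas in current tool axes
p=[538.23,229.31,-.2444]
def pose(th,be,off=0):
    P=T(p,[(34-48*np.cos(th)+19*np.sin(th),-40,80+48*np.sin(th)+19*np.cos(th))])[0]
    ex=np.array([-np.cos(p[2]),-np.sin(p[2]),0]);ey=np.array([-np.sin(p[2]),np.cos(p[2]),0])
    R=Rn.from_matrix(np.c_[ex,ey,[0,0,-1]])*Rn.from_rotvec([0,be,0])
    return P-off*R.apply([0,0,1]),R
s=env.read_state();q=s['tool_rot'];R0=Rn.from_quat([q[1],q[2],q[3],q[0]])
for a in sys.argv[1:]:
    P,R=pose(*map(float,a.split(',')))
    print(a,R0.inv().apply(P-s['position']).round(1),(R0.inv()*R).as_rotvec().round(3))
```

```bash
python3 d.py 2,.4,70 2,.4,35 2,.4
```

```text
2,.4,70 [-20.3  -1.5  52.7] [-0.002  0.073  0.005]
2,.4,35 [-17.7  -1.4  87.6] [-0.002  0.073  0.005]
2,.4 [-15.2  -1.3 122.5] [-0.002  0.073  0.005]
```

Request:
drive_effector --offsets '[[[-10, -0.7, 25], [0, 0.04, 0], 0.35], [[-20, -1.5, 52], [0, 0.073, 0.005], 0.35], [[-19, -1.5, 70], [0, 0.073, 0.005], 0.35], [[-18, -1.4, 88], [0, 0.073, 0.005], 0.35], [[-16.5, -1.4, 105], [0, 0.073, 0.005], 0.35], [[-16, -1.3, 115], [0, 0.073, 0.005], 0.35], [[-15.2, -1.3, 121], [0, 0.073, 0.005], 0.35], [[-15.2, -1.3, 121], [0, 0.073, 0.005], 0.35]]'

```text
time_s: 22.4
position: [599.4, 169.6, 118.7]
tool_rot: [-0.194, 0.121, 0.973, 0.023]
contact_force: [-0.0, -0.3, -0.0]
grip_width: 0.348
grip_force: 0.0
```

```bash
python3 d.py 2,.4
```

Run:
```python
from bench import env, optics, sign_off
import cv2
g=cv2.cvtColor(optics.read_camera('wrist'),cv2.COLOR_RGB2BGR);cv2.imwrite('pics/w10.png',g)
cv2.imwrite('pics/w10b.png',cv2.resize(g[140:350,140:420],(800,600),interpolation=cv2.INTER_CUBIC))
```

```text
2,.4 [1.2 3.1 3.7] [-0.001  0.007 -0.003]
```

View pics/w10b.png

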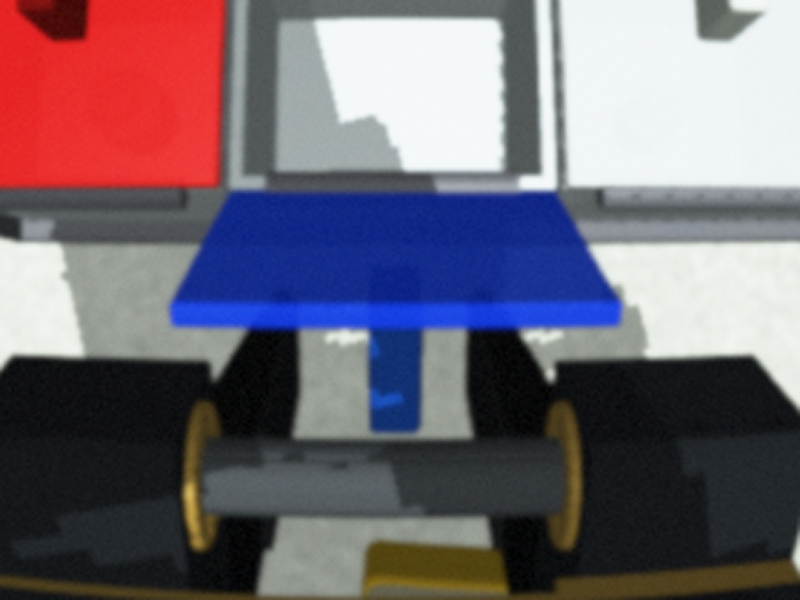

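Request:
drive_effector --offsets '[[[1.2, 2.8, 3], [0, 0, 0], 0.35], [[1.2, 2.8, 3], [0, 0, 0], 0.35], [[1.2, 2.8, 3], [0, 0, 0], 0], [[1.2, 2.8, 3], [0, 0, 0], 0], [[1.2, 2.8, 3], [0, 0, 0], 0], [[1.2, 2.8, 3], [0, 0, 0], 0]]' --grip_n 5

```text
time_s: 23.05
position: [598.4, 172.3, 116.5]
tool_rot: [-0.194, 0.121, 0.973, 0.023]
contact_force: [-0.2, -1.6, 1.2]
grip_width: 0.108
grip_force: 5.0
```

```bash
python3 d.py 2,.4 1.85,.35 1.7,.3 1.55,.25 1.4,.2 1.25,.15 1.1,.1 .95,.05 .8,0 .65,0 .5,0 .35,0 .2,0 .1,0 0,0
```

```text
2,.4 [0.6 0.8 1. ] [-0.001  0.007 -0.004]
1.85,.35 [ 7.9  0.7 -1.5] [-0.001 -0.043 -0.004]
1.7,.3 [15.5  0.7 -3. ] [-0.002 -0.093 -0.004]
1.55,.25 [23.3  0.7 -3.3] [-0.002 -0.143 -0.004]
1.4,.2 [30.9  0.6 -2.4] [-0.002 -0.193 -0.004]
1.25,.15 [38.4  0.6 -0.4] [-0.002 -0.243 -0.004]
1.1,.1 [45.5  0.6  2.7] [-0.002 -0.293 -0.003]
.95,.05 [52.1  0.6  6.8] [-0.002 -0.343 -0.003]
.8,0 [57.9  0.6 11.9] [-0.002 -0.393 -0.003]
.65,0 [62.9  0.6 17.7] [-0.002 -0.393 -0.003]
.5,0 [67.1  0.5 24.3] [-0.002 -0.393 -0.003]
.35,0 [70.1  0.5 31.4] [-0.002 -0.393 -0.003]
.2,0 [72.1  0.5 38.9] [-0.002 -0.393 -0.003]
.1,0 [72.8  0.6 44. ] [-0.002 -0.393 -0.003]
0,0 [73.   0.6 49.1] [-0.002 -0.393 -0.003]
```

Request:
drive_effector --offsets '[[[7.6, 0, -1.8], [0, -0.043, 0], 0], [[15.2, 0, -3.3], [0, -0.093, 0], 0], [[22.9, 0, -3.6], [0, -0.143, 0], 0], [[30.5, 0, -2.8], [0, -0.193, 0], 0], [[38, 0, -0.8], [0, -0.243, 0], 0], [[45, 0, 2.3], [0, -0.293, 0], 0], [[51.7, 0, 6.4], [0, -0.343, 0], 0], [[57.5, 0, 11.5], [0, -0.393, 0], 0], [[57.5, 0, 11.5], [0, -0.393, 0], 0]]'

```text
time_s: 23.95
position: [540.8, 186.9, 127.4]
tool_rot: [-0.001, 0.123, 0.992, -0.001]
contact_force: [-1.3, -1.9, -0.1]
grip_width: 0.102
grip_force: 5.2
```

```bash
python3 d.py .8,0 .65,0 .5,0 .35,0 .2,0 .1,0 0,0
```

```text
.8,0 [-1.4  0.6 -0.3] [-0.003 -0.001 -0.002]
.65,0 [5.5 0.6 3.2] [-0.003 -0.001 -0.002]
.5,0 [11.8  0.6  7.7] [-0.003 -0.001 -0.002]
.35,0 [17.3  0.6 13.1] [-0.003 -0.001 -0.002]
.2,0 [22.   0.6 19.2] [-0.003 -0.001 -0.002]
.1,0 [24.6  0.6 23.7] [-0.003 -0.001 -0.002]
0,0 [26.7  0.6 28.4] [-0.003 -0.001 -0.002]
```

Request:
drive_effector --offsets '[[[6, 0, 3.4], [0, 0, 0], 0], [[12, 0, 7.8], [0, 0, 0], 0], [[17.5, 0, 13.2], [0, 0, 0], 0], [[22.2, 0, 19.3], [0, 0, 0], 0], [[24.8, 0, 23.8], [0, 0, 0], 0], [[26.5, 0, 27.8], [0, 0, 0], 0], [[26.5, 0, 28.2], [0, 0, 0], 0], [[26.5, 0, 28.2], [0, 0, 0], 0]]'

```text
time_s: 24.75
position: [516.2, 193.1, 98.8]
tool_rot: [-0.001, 0.123, 0.992, -0.001]
contact_force: [-3.3, -4.5, -1.0]
grip_width: 0.103
grip_force: 5.0
```

```bash
python3 d.py 0,0
```

```text
0,0 [ 1.4  0.5 -0.2] [-0.003 -0.002 -0.003]
```

Request:
drive_effector --offsets '[[[0, 0, 0], [0, 0, 0], 0.2], [[0, 0, 0], [0, 0, 0], 0.35], [[0, 0, 0], [0, 0, 0], 0.35], [[0, 0, -10], [0, 0, 0], 0.35], [[0, 0, -40], [0, 0, 0], 0.35], [[-12, -4, -80], [0, 0, 0], 0.4], [[-25, -7, -123], [0, 0, 0], 0.5], [[-25, -7, -123], [0, 0, 0], 0.5]]'

```text
time_s: 25.55
position: [544.5, 181.2, 232.1]
tool_rot: [0.007, 0.124, 0.992, 0.002]
contact_force: [-0.4, 0.6, 0.8]
grip_width: 0.482
grip_force: 0.0
```

Run:
```python
from h import *
from bench import env, optics, sign_off
s=env.read_state();c=optics.calibration('wrist');g=cv2.cvtColor(optics.read_camera('wrist'),cv2.COLOR_RGB2BGR);cv2.imwrite('pics/w11.png',g)
p=[538.23,229.31,-.2444]
print(s['position'],proj(c,T(p,[(-34,-79,85),(-34,-1,85),(34,-1,85),(34,-79,85),(-2,-40,111)]),1).round(1).tolist())
G=g.astype(int);m=((G[:,:,0]-G[:,:,2])>90).astype(np.uint8)
n,l,st,ce=cv2.connectedComponentsWithStats(m);print(st[1:][st[1:,4]>150].tolist())
a=cv2.imread('pics/side0.png').astype(int)
b=cv2.cvtColor(optics.read_camera('side'),cv2.COLOR_RGB2BGR);cv2.imwrite('pics/side11.png',b);b=b.astype(int)
d=(np.abs(a-b).max(2)>40).astype(np.uint8)
n,l,st,ce=cv2.connectedComponentsWithStats(d);print('side diffs',st[1:][st[1:,4]>25].tolist())
cs=optics.calibration('side');print(proj(cs,[[561.9,-241.6,64],[561.9,-241.6,130]]))
```

```text
[544.5038678  181.19766064 232.12421923] [[236.3, 148.0], [318.4, 147.8], [316.5, 216.1], [238.3, 216.5], [278.0, 186.1]]
[[350, 79, 11, 23, 200], [237, 148, 82, 69, 5323]]
side diffs [[0, 0, 111, 87, 3594], [189, 28, 48, 21, 386], [144, 35, 112, 125, 5530], [119, 38, 36, 26, 364], [161, 46, 27, 13, 105], [69, 59, 14, 14, 127], [0, 62, 8, 14, 76], [46, 65, 21, 17, 191], [57, 64, 60, 29, 273], [0, 81, 19, 55, 674], [27, 170, 70, 144, 3981], [203, 206, 21, 25, 208], [0, 214, 39, 71, 1362], [96, 225, 132, 106, 4180], [335, 280, 17, 26, 344], [0, 328, 19, 28, 286], [344, 355, 11, 9, 55], [341, 362, 10, 8, 46], [0, 384, 18, 29, 298]]
[[342.77612929 297.94184538]
 [345.79760152 281.96325137]]
```

Request:
drive_effector --offsets '[[[0, 0, -30], [0, 0, 0], 0.5], [[0, 0, -30], [0, 0, 0], 0.5], [[0, 0, -30], [0, 0, 0], 0.5]]'

```text
time_s: 25.95
position: [539.2, 180.8, 251.7]
tool_rot: [-0.0, 0.123, 0.992, -0.001]
contact_force: [-0.2, -0.0, 0.2]
grip_width: 0.499
grip_force: 0.0
```

```bash
python3 -c "
from bench import env, optics, sign_off
print(sign_off())"
```

```text
the job is handed in; nothing more can be done
None
```

I handed the job in at about 26 s: the switch is fully on, the 500 g weight stands upright in the middle of the pan, and the blue lid is shut. The other three lids were never touched, and I saw no sign that any of the other items had moved.

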